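Copy a strap bar's angle with a locking bevel gauge

ROBOT

A 6-joint arm with a two-finger parallel gripper is mounted at the origin on the work surface. World frame = base frame: x ahead of the robot, y to its left, z up, the work surface at z = 0. Lengths are in mm, angles in rad, forces in N, time in s.
With the tool pointing down it reaches from about 275 to 750 mm from the base axis. Payload 10.2 kg.
Tool frame: the origin (TCP) lies at the very end of the fingers, on their centre line; the grasp point (between the pads) lies 19 mm behind it (ctrl.hold_point_z is the distance from the TCP to the grasp point, in mm); z points along the fingers, y is the direction in which the jaws open and shut (so a half turn about z gives the same grasp; the last joint's range is limited). The gripper opens to 85 mm and grips with 20 to 120 N. Pads are 22 mm wide; open, the fingers measure 114 mm over their backs; the gripper's body (76 mm by 85 mm) begins 54 mm behind the grasp point. The pads swing forward as they close: fully open they stand 13 mm farther back than shut.
Start: joints at [0.991, 0.313, 1.498, -0, 1.331, -0.223], TCP at [183.384, 491.937, 231.294] pointing down, gripper open.
Joint ranges: [-2.94, 2.94], [-0.97, 2.17], [0.19, 2.56], [-1.23, 4.37], [0.02, 3.11], [-2.88, 2.88]. Speed limits (rad/s): [2.39, 2.39, 3.01, 3.14, 3.14, 3.14].

INTERFACE

Orientations are given as a unit quaternion [w, x, y, z].
In Python, from rig import readout, cams, workorder, spotter, ctrl gives the robot as it stands.
- The arm moves only by the tool step_arm, never from a script. Its argument "plan" is text: rows parted by semicolons, each of 5 numbers parted by spaces: the shift along the tool's x, y, z in cm, then the turn about the tool's z in degrees, then the opening in per cent of the stroke, from 0 (shut) to 100 (fully open). In form: x y z twist gripper; .... A call has 1 to 10 rows; each row is the pose to reach, as a shift and turn from the pose commanded when the call began, along the tool's axes at that moment; what a row does not reach only later rows make up. A row lasts 1/10 s, in which the tool goes at most 50 mm and 8.59 degrees, less where a joint would pass 70% of its speed; a pose out of reach is approached as far as the arm can. A call with a gripper value outside its range is refused whole. The fingers move at their own pace and stop on an object; "grip_force" is the grip in N (left out, the last holds). Time passes only in rows, so rows that repeat a pose let the fingers close. It gives the time, the measured TCP pose, the force and the opening at its end, in the units of the state.
- readout.sense(): the state, without advancing time (a new reading comes with each control period).
- cams.capture(name): name is "side" or "top" or "wrist"; returns (picture, depth): 480x640x3 uint8, red, green, blue; 480x640 float32, mm along the optical axis (not along the pixel's ray), 0 where there is no reading.
- cams.camera_info(name): a dict with "vfov" (degrees; the focal length in pixels is half the picture's height over the tangent of half this angle, whatever the lens; pixels are square), "cx", "cy" (the principal point, pixels), "rvec" (rotation vector, rad) and "tvec" (3), from world to camera coordinates, as OpenCV has them. Camera axes: x right, y down, z forward; pixel columns grow to the right and rows downward; lengths in mm; the calibration is good to about 2 mm. A picture is of the moment at which its call begins: read the wrist's pose just before it. camera_info takes no time and is no camera call; for the wrist camera it gives the pose at the moment of the call.
- workorder.finish_job(): hands the job in, once; it reports no verdict.
Trained networks look in the newest picture that a camera, given by its name, has taken for a name from the list of things; names that differ only in an ending like _2 or _b are one class to them, and where a whole thing is asked for, a point or a joint stands for the part that bears it (a point fixed in the world has none). Each returns a list of dicts, best first, with "conf" (0 to 1); they miss things now and then, are a little off and sometimes report something else, mostly with a low value. They report only what shows in the picture. A call takes as long as a camera call. They do not tell look-alikes from the thing itself.
- spotter.regions_of(camera, target): "pixels" (480x640 bool, what is visible of it) and "extent" ([centre column, centre row, width, height] in pixels, round what is visible of it).
The state is a dict: "time_s": time; "joints": joint angles; "dq": joint speeds; "tau": joint torques, N m; "eef_pos": TCP position; "ee_rot": TCP orientation; "force": force on the tool from outside, world axes, zero at the start; "wrist_torque": the same for the moment, N m; "grip_width": opening from 0.0 (shut) to 1.0 (fully open).
Only numpy, scipy, OpenCV 4.12 (cv2) and the standard library are available. Lean on these libraries where they do the work, as an engineer would, in place of code of your own. Each camera call takes 0.05 s, during which the arm holds its last target. There are 200 camera calls.

TASK

Copy the angle of the black, orange-tipped strap bar to the white bar with the bevel gauge: lay its stock along the rail beside the black bar and push it home against the post so that the blade swings onto the bar, then press the red cap down until it wedges, to lock it there. Push the locked gauge home in the same way beside the white bar, so that its blade turns the white bar, and leave it lying there. Push firmly but gently (a few newtons, never 30 N on rails, posts and bars), touch neither bar with the robot, and leave the loupe, screwdriver and watch alone.

Things in the scene. Friction and masses are not known exactly. Their poses are not given: they have to be found in the camera images.
- gauge: Loose bevel gauge, about 0.35 kg. Origin: underside, on the blade's upright pivot axis; z up. Brown stock with brass ends: 24 mm wide (x -12 to 12), 18 high, from the pivot to y = -75; its +x side goes against a rail. The pivot end is a round nose, radius 12. A blue square grip post, 24 x 24 mm, stands on the stock at y = -50, z 18 to 63. Red lock cap on the pivot axis.
- gauge_grip (a point): Point in the blue grip post, on its axis, 46 mm above the gauge's underside, at gauge x 0, y -50; axes as the gauge's. Pinch the post along x: along y the raised cap, 28 mm from the post and 39.5 high, is in the way. Fingertips 25 mm or more above the gauge's underside clear rails, bars and posts. Beside a rail, close with the fingers centred or 1 to 2 mm to the -x side, lest the grip squeeze it into the rail.
- blade: The gauge's steel blade; origin on the pivot axis at the gauge's underside. 22 mm wide, round end, 100 mm long from the pivot along its own -x, 3 to 12 mm above the gauge's underside. Unlocked, it swings with a light drag (0.03 N m) and stays where put. It starts opened wider than the black bar's angle, so sliding the gauge home beside that bar closes it onto the bar. Blade x along gauge x: square to the stock.
- lock: Red lock cap with its wedge; a frame at the gauge's origin while the cap is up, sinking with the cap (lower than the gauge's origin = pressed). A downward push of about 9 N moves the cap; it sinks 2 to 15 mm, depending on the blade's angle, until its wedge meets the blade's tail, then the push rises: blade locked against closing, cap stays down. Press to about 15 N, with closed fingers from above.
- lock_top (a point): Centre of the top of the red lock cap, a disc 20 mm across on the gauge's pivot axis, 39.5 mm above the gauge's underside while up.
- deck: Dark wooden display deck fixed on the counter, 170 (x) x 400 (y) x 6 mm high; origin: centre of its underside. Two bar units stand on it; the gauge is to lie flat on its top.
- ref_unit: Fixed unit of the black bar. Origin: at deck-top level on the axis of its steel post (radius 11, 22 mm high), also the bar's hinge. Rail: 14 mm high, from y = 20 to -125 mm, its straight face at x = 12 looks to -x. Gauge home: axes parallel to the unit's, stock on the rail face, nose on the post, so gauge origin at x 0, y -23, z 0. It slides home towards +y; lower it in 75 mm short of that.
- adj_unit: Fixed unit of the white bar: exactly the same shape, frame and gauge home position as ref_unit, and always the same yaw. The two units may be swapped left and right, about 200 mm apart.
- ref_bar: Black bar with orange tip, the sample; origin on its post's axis at deck-top level. Runs along its own -x to 110 mm from the axis, 21 mm wide, 2 to 14 mm above the deck (keepers to 21). The angle between the rail's -y direction and the bar, measured through the robot's side, is 75 to 88.5 degrees. Tightened fast; not to be touched by the robot.
- adj_bar: White bar with red tip, same shape and frame as the black bar. Stiff friction hinge (0.1 N m, about 1 N at its tip), stays where left. Starts nearer to its rail (57 to 64 degrees), so pushing the locked gauge home opens it to the blade's angle; the push rises clearly when the nose meets the post. Robot must not touch it.
- loupe: Bystander: black eye loupe, 38 mm across, 34 mm high; origin: centre of its underside.
- driver: Bystander: small orange screwdriver, 140 mm long, lying on the counter.
- watch: Bystander: watch on a grey cushion 60 x 70 x 44 mm; origin: centre of its underside.
Not all that is in view belongs to the job. What is shaped like the gauge but green or purple is not meant.

How it is judged:
By the outcome, as a careful person would: the job done as asked, in the order asked, and still so for the second after the job is handed in, with the robot touching nothing.
It also fails if it takes over 72 s, if anything falls off the work surface, if the arm or the gripper's body presses on something with over 40 N, if the wrist force passes 120 N, or if a joint passes its speed limit or range.

## Working session

There is one attempt and no reset: what is moved stays moved. The work goes in short steps, Python scripts to look and compute and a tool call to move; the robot and the scene stay as the last step left them, time stands still between calls to the robot, and variables do not carry over. Pictures are saved under pics/ and viewed, about 8 in all and at most 12, crops included, and the job is handed in when it is done.

Besides the shell and the picture viewer there is one more tool, called after ">>>" as name(argument=value, ...) on one line, values as JSON. step_arm: Moves the arm, as the interface text tells. Its arguments: {"type":"object","properties":{"plan":{"type":"string"},"grip_force":{"type":"number"}},"required":["plan"]}

```bash
mkdir -p pics; ls; cat > h.py <<'E'
import numpy as np, cv2
from rig import readout, cams, workorder, spotter, ctrl
def snap(n,f=None):
    p,d=cams.capture(n)
    if f: cv2.imwrite('pics/'+f,cv2.cvtColor(p,cv2.COLOR_RGB2BGR))
    return p,d,cams.camera_info(n)
def world(d,i,uv):
    uv=np.atleast_2d(uv).astype(float); f=240/np.tan(np.radians(i['vfov'])/2)
    z=d[uv[:,1].astype(int),uv[:,0].astype(int)]
    c=np.c_[(uv[:,0]-i['cx'])/f*z,(uv[:,1]-i['cy'])/f*z,z]
    R=cv2.Rodrigues(np.array(i['rvec'],float))[0]
    return (c-np.ravel(i['tvec']))@R
def pix(i,P):
    f=240/np.tan(np.radians(i['vfov'])/2)
    K=np.array([[f,0,i['cx']],[0,f,i['cy']],[0,0,1.]])
    return cv2.projectPoints(np.atleast_2d(P).astype(float),np.array(i['rvec'],float),np.array(i['tvec'],float),K,None)[0][:,0]
E
python3 - <<'E'
from h import *
for n in ('top','side'):
    p,d,i=snap(n,n+'0.png'); print(n,i)
    for t in ('gauge','gauge_grip','lock_top','blade','ref_unit','adj_unit','ref_bar','adj_bar','deck') if n=='top' else ('gauge',):
        for r in spotter.regions_of(n,t)[:3]:
            v,u=np.nonzero(r['pixels']); 
            w=world(d,i,np.c_[u,v]); print(t,round(r['conf'],2),np.round(r['extent']),np.round(np.median(w,0)))
E
```

```text
pics
top {'vfov': 44.830402769656246, 'cx': 312.19624317449774, 'cy': 241.6172665402422, 'rvec': array([ 2.13996395, -2.1244209 ,  0.19792802]), 'tvec': array([  21.04338027,  461.20816648, 1115.00881237])}
gauge 0.64 [379. 308.  50.  53.] [356. -86.  16.]
gauge 0.64 [216. 337.  43.  72.] [286. 211.  17.]
gauge 0.61 [302. 280.  61.  50.] [408.  52.  16.]
gauge_grip 0.94 [214. 337.  43.  67.] [286. 212.  17.]
gauge_grip 0.66 [378. 310.  56.  60.] [354. -86.  16.]
gauge_grip 0.65 [486. 253.  35.  67.] [ 421. -325.   22.]
lock_top 0.57 [300. 260.   6.   9.] [424.  52.  41.]
lock_top 0.45 [369. 287.  10.   9.] [374. -86.  40.]
lock_top 0.44 [199. 329.  10.   7.] [290. 243.  41.]
blade 0.93 [217. 350.  36.  40.] [248. 210.  13.]
blade 0.77 [287. 287.  26.  41.] [377.  76.  13.]
blade 0.66 [362. 315.  17.  48.] [320. -76.  13.]
ref_unit 0.6 [353. 184.  68.  62.] [626. -14.  21.]
adj_unit 0.59 [256. 178.  74.  54.] [638. 164.  22.]
ref_bar 0.59 [331. 192.  15.  47.] [569.  -9.  22.]
adj_bar 0.68 [246. 185.  29.  42.] [578. 165.  23.]
deck 0.64 [299. 191. 192.  81.] [565.  49.   7.]
side {'vfov': 49.38177047433848, 'cx': 314.2700565468809, 'cy': 239.15233742451048, 'rvec': array([ 0.23952398, -2.75526466,  1.28019833]), 'tvec': array([475.92211327,  59.06892336, 959.81288985])}
gauge 0.91 [359. 253.  54.  70.] [412.  56.  12.]
gauge 0.79 [396. 207.  54.  55.] [359. -84.  13.]
gauge 0.67 [417. 333.  85.  62.] [298. 216.  14.]
```

View pics/top0.png

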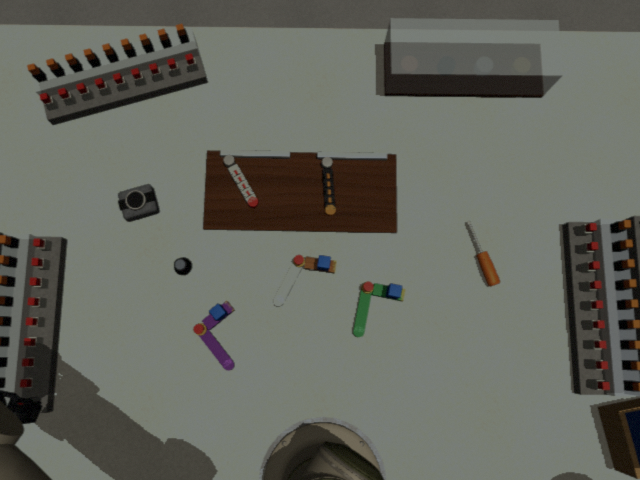

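The list of look-alikes: brown stock with steel blade at about (315,263), green at (383,295), purple at (215,325). The brown one fits. The black bar is at (329,187) and the white bar at (240,182). Next I check a close crop and measure.

```bash
python3 - <<'E'
from h import *
p,d,i=snap('top'); 
a=cv2.cvtColor(p,cv2.COLOR_RGB2BGR)
cv2.imwrite('pics/crop1.png',cv2.resize(a[140:320,190:415],None,fx=3.3,fy=3.3,interpolation=cv2.INTER_CUBIC))
hsv=cv2.cvtColor(p,cv2.COLOR_RGB2HSV).astype(int)
V,U=np.mgrid[0:480,0:640]; W=world(d,i,np.c_[U.ravel(),V.ravel()]).reshape(480,640,3)
box=(U>270)&(U<345)&(V>240)&(V<312)
for nm,m in (('blue',(abs(hsv[...,0]-112)<12)&(hsv[...,1]>120)),('red',((hsv[...,0]<6)|(hsv[...,0]>174))&(hsv[...,1]>150))):
    m=m&box; print(nm,m.sum(),np.round(np.median(W[m],0),1),np.round(W[m].mean(0),1))
top=box&(W[...,2]>58); print('posttop',top.sum(),W[top].mean(0))
cap=box&(abs(W[...,2]-39.5)<3)&((hsv[...,0]<8)|(hsv[...,0]>172)); print('cap',cap.sum(),W[cap].mean(0))
# rails: z 18..23, x>640
R=(W[...,2]>16)&(W[...,2]<24)&(W[...,0]>630)&(W[...,0]<700)&(W[...,1]>-160)&(W[...,1]<260)
for lo,hi in ((-160,20),(70,230)):
    m=R&(W[...,1]>lo)&(W[...,1]<hi); q=W[m]; print(m.sum(),q.min(0),q.max(0)); 
    print(cv2.fitLine(q[:,:2].astype(np.float32),cv2.DIST_HUBER,0,.01,.01).ravel())
P=(W[...,2]>25)&(W[...,2]<31)&(W[...,0]>600)&(W[...,0]<680)
for lo,hi in ((-60,40),(120,230)):
    m=P&(W[...,1]>lo)&(W[...,1]<hi); print('post',m.sum(),np.round(W[m].mean(0),1),np.ptp(W[m],axis=0))
print(readout.sense()['ee_rot'],cams.camera_info('wrist'), ctrl.hold_point_z)
E
```

```text
blue 157 [415.7   3.4  63.3] [416.1   2.8  60.1]
red 60 [424.9  52.3  40.3] [425.   52.2  40.4]
posttop 171 [400.39738887   4.80968606 187.56813662]
cap 48 [426.23908764  52.57032427  39.93021504]
382 [ 631.79435727 -130.65046503   16.048174  ] [656.08151837  13.40823967  23.95222548]
[ 1.4460970e-02  9.9989545e-01  6.4833398e+02 -5.8121475e+01]
380 [630.17251654  73.56930925  16.05296344] [658.60319187 217.00037141  23.91789605]
[1.9017221e-02 9.9981916e-01 6.5025012e+02 1.4592735e+02]
post 89 [627.   -6.9  27.7] [50.22892074 59.98486615  5.64025508]
post 109 [626.9 188.2  27.8] [53.28751253 86.80634871  5.87545355]
[8.13790004e-06 1.77464634e-01 9.84127178e-01 3.26618589e-05] {'vfov': 67.15370746601113, 'cx': 323.1961273412133, 'cy': 244.9238909762714, 'rvec': array([-2.35476421, -1.6334436 , -0.26416721]), 'tvec': array([-525.88571802,  -40.80190092,  381.24451348])} 18.700000000000003
```

View pics/crop1.png

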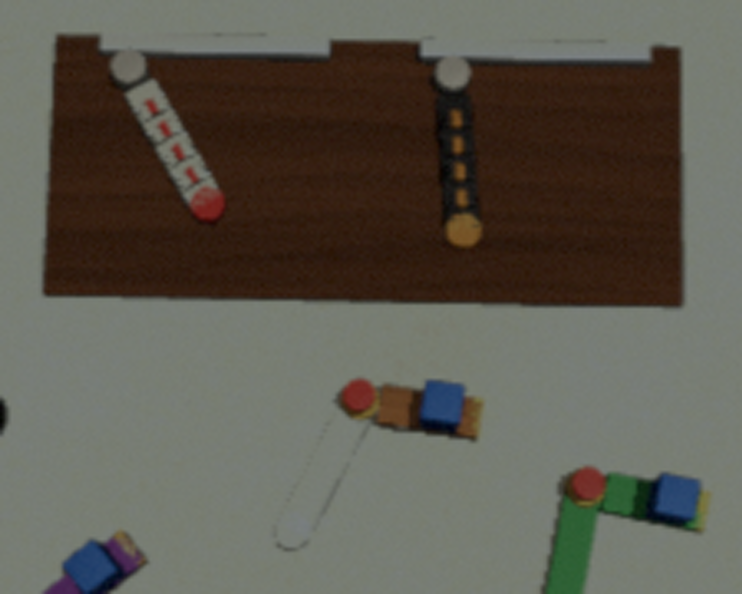

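>>> step_arm(plan="-38.9 -37.7 0 80 60;-38.9 -37.7 0 80 60;-38.9 -37.7 0 80 60;-38.9 -37.7 0 80 60;-38.9 -37.7 0 80 60;-38.9 -37.7 0 80 60;-38.9 -37.7 0 80 60;-38.9 -37.7 0 80 60;-38.9 -37.7 0 80 60;-38.9 -37.7 0 80 60", grip_force=40)

```text
time_s: 1.65
eef_pos: [398.8, 38.4, 231.6]
ee_rot: [0.0, 0.77, 0.638, 0.0]
force: [0.4, 0.8, 0.8]
grip_width: 0.6
```

>>> step_arm(plan="0 0 0 0 60;0 0 0 0 60;0 0 0 0 60")

```text
time_s: 1.95
eef_pos: [397.9, 41.2, 231.3]
ee_rot: [-0.0, 0.768, 0.64, 0.0]
force: [-0.1, 0.8, -0.0]
grip_width: 0.597
```

```bash
cat >> h.py <<'E'
def cloud(n,f=None):
    p,d,i=snap(n,f); V,U=np.mgrid[0:480,0:640]
    W=world(d,i,np.c_[U.ravel(),V.ravel()]).reshape(480,640,3); W[d==0]=np.nan
    return p,cv2.cvtColor(p,cv2.COLOR_RGB2HSV).astype(int),W,i
def rect(q):
    (c,s,a)=cv2.minAreaRect(q[:,:2].astype(np.float32)); return np.round(c,1),np.round(s,1),round(a,1)
E
python3 - <<'E'
from h import *
print(readout.sense()['eef_pos'])
p,h,W,i=cloud('wrist','w1.png'); R=cv2.Rodrigues(i['rvec'])[0]; print('cam',-R.T@i['tvec'],R[2])
H,S=h[...,0],h[...,1]; z=W[...,2]
near=(W[...,0]>330)&(W[...,0]<480)&(W[...,1]>-50)&(W[...,1]<100)
for nm,m in (('post',(abs(H-112)<14)&(S>100)&(abs(z-63)<4)),('cap',((H<6)|(H>174))&(S>120)&(abs(z-39.5)<4)),('stock',(abs(z-18)<4)),('blade',abs(z-12)<3)):
    m=m&near
    if m.sum()>10: print(nm,m.sum(),np.round(W[m].mean(0),1),rect(W[m]))
E
```

```text
[397.94957578  41.18743271 231.31399   ]
cam [413.19954087 122.37588522 374.57085061] [-0.05800957 -0.31112126 -0.94859815]
post 575 [419.7   2.5  63.4] (array([419.7,   2.2]), array([23.2, 22.2]), 81.5)
cap 302 [427.   51.3  40. ] (array([427. ,  51.2]), array([17.9, 18.1]), 36.2)
stock 839 [420.7  34.8  18.1] (array([400.3,  53.4]), array([ 68. , 133.6]), 31.1)
blade 1990 [380.1  75.3  12.5] (array([389.4,  69.5]), array([ 50.4, 111.2]), 44.2)
```

View pics/w1.png

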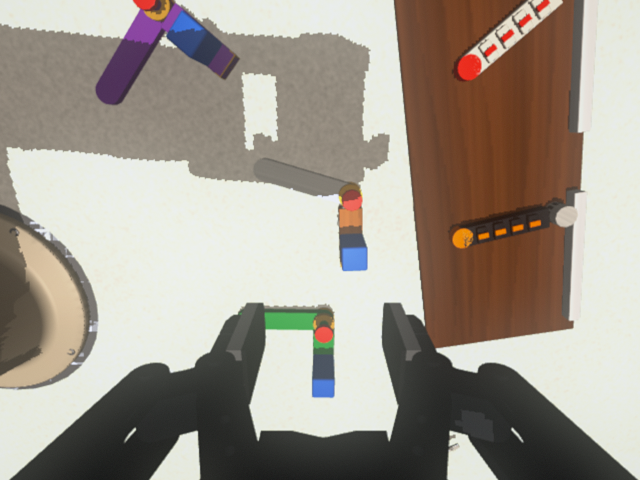

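The picture shows the brown gauge with its blue post at (353,255) and red cap at (350,197); the green look-alike is at (323,385). Now I grasp.

>>> step_arm(plan="-3.43 2.84 4 -1.9 60;-3.43 2.84 8 -1.9 60;-3.43 2.84 12 -1.9 60;-3.43 2.84 16 -1.9 60;-3.43 2.84 18.5 -1.9 60;-3.43 2.84 20.3 -1.9 60;-3.43 2.84 20.3 -1.9 60;-3.43 2.84 20.3 -1.9 10;-3.43 2.84 20.3 -1.9 10;-3.43 2.84 20.3 -1.9 10")

```text
time_s: 3.0
eef_pos: [420.5, 1.9, 29.4]
ee_rot: [0.001, 0.758, 0.653, 0.001]
force: [-1.9, 3.7, 8.3]
grip_width: 0.274
```

>>> step_arm(plan="0 0 0 0 10;0 0 0 0 10;0 0 0 0 10")

```text
time_s: 3.3
eef_pos: [420.5, 1.9, 29.4]
ee_rot: [0.001, 0.758, 0.653, 0.001]
force: [-1.5, 4.1, 8.1]
grip_width: 0.273
```

>>> step_arm(plan="0 0 -3 0 10;0 0 -6 0 10;0 0 -9 0 10;-3 3.7 -9 0 10;-6 7.4 -9 -2 10;-9 11 -9 -5 10;-11.5 14.2 -9 -7.6 10;-13 16 -9 -7.6 10;-13 16 -9 -7.6 10;-13 16 -9 -7.6 10")

```text
time_s: 4.3
eef_pos: [558.4, -150.5, 118.0]
ee_rot: [-0.001, 0.713, 0.701, -0.0]
force: [0.7, 0.6, -2.9]
grip_width: 0.273
```

```bash
python3 - <<'E'
from h import *
s=readout.sense();print(s['eef_pos'],s['ee_rot'],s['force'],s['grip_width'])
for n in ('wrist','top'):
    p,h,W,i=cloud(n,n[0]+'2.png'); H,S=h[...,0],h[...,1]; z=W[...,2]
    np.savez('/tmp/%s2.npz'%n,W=W,h=h)
    from scipy.spatial import KDTree
    for nm,y0,y1 in (('ref',-165,40),('adj',45,240)):
        b=(W[...,1]>y0)&(W[...,1]<y1)&(W[...,0]>600)&(W[...,0]<690)
        r=b&(abs(z-20)<3)&(W[...,0]>640)&(S<60)
        q=W[r]
        if len(q)>20:
            ys=np.arange(y0,y1,5); e=[(np.percentile(q[abs(q[:,1]-y)<2.5][:,0],3),y) for y in ys if (abs(q[:,1]-y)<2.5).sum()>8]
            e=np.array(e); f=np.polyfit(e[:,1],e[:,0],1); print(n,nm,'face x=%.1f at y=0, yaw %.2f'%(f[1],-np.degrees(np.arctan(f[0]))),'y',np.percentile(q[:,1],[1,99]),len(e))
        m=b&(abs(z-28)<3)&(S<60)&(W[...,0]<660); q=W[m]
        if len(q): print(n,nm,'post',len(q),np.round(q.mean(0),1),rect(q))
    near=(abs(W[...,0]-s['eef_pos'][0])<150)&(abs(W[...,1]-s['eef_pos'][1])<150)
    c=near&((H<6)|(H>174))&(S>120)&(z>90); 
    if c.sum(): print('cap',c.sum(),W[c].mean(0))
E
```

```text
[ 558.43512009 -150.49177808  118.01619402] [-5.65463953e-04  7.12996033e-01  7.01167815e-01 -1.80268180e-04] [ 0.65154197  0.57576611 -2.90166168] 0.2734587486651169
wrist ref face x=645.1 at y=0, yaw -0.78 y [-128.01105863   -2.73675549] 27
wrist ref post 925 [629.   -9.1  28.1] (array([621.6,  -9.1]), array([12.8, 43. ]), 88.8)
cap 2041 [ 559.48977748 -100.26198276  128.43405282]
top ref face x=643.8 at y=0, yaw -0.79 y [-107.09980203   13.37815456] 23
top ref post 83 [630.7  -8.3  28.3] (array([628.6, -41.3]), array([48. , 92.4]), 4.9)
top adj face x=642.8 at y=0, yaw -0.93 y [ 73.7638484  215.35147116] 23
top adj post 102 [631.8 188.9  28. ] (array([648.2, 144.2]), array([ 57.6, 129.6]), 21.4)
```

View pics/w2.png

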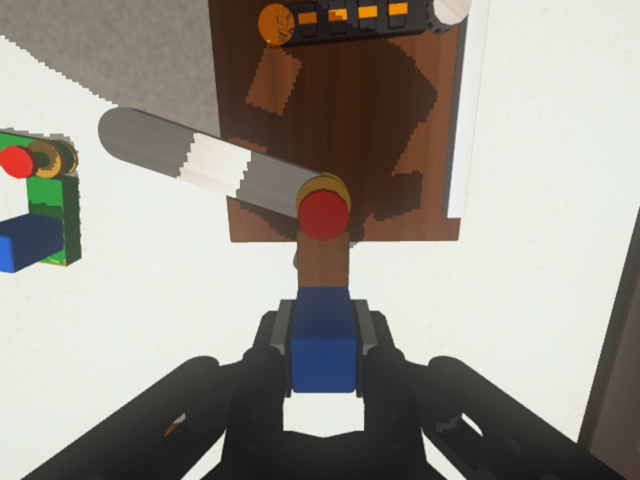

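The wrist view shows the brown gauge held square at its post (325,340), the blade trailing to (115,130), and the black bar and post at top (350,15)/(450,5). Rail face and post agree with the geometry (face x≈645, post ≈(633,-6)). I lower in, 4 mm off the rail.

>>> step_arm(plan="-0.3 3.5 0 0 10;-0.3 6.85 0 0 10;-0.3 6.85 2 0 10;-0.3 6.85 4.5 0 10;-0.3 6.85 6.5 0 10;-0.3 6.85 7.5 0 10;-0.3 6.85 8 0 10;-0.3 6.85 8.2 0 10;-0.3 6.85 8.2 0 10")

```text
time_s: 5.3
eef_pos: [627.7, -154.9, 37.1]
ee_rot: [0.001, 0.713, 0.701, 0.0]
force: [-0.3, 0.1, -5.4]
grip_width: 0.274
```

```bash
cat > m.py <<'E'
from h import *
import sys
s=readout.sense();print(s['eef_pos'],s['ee_rot'],s['force'],s['wrist_torque'],s['grip_width'])
p,h,W,i=cloud('wrist',sys.argv[1]); H,S=h[...,0],h[...,1]; z=W[...,2]; e=s['eef_pos']
near=(abs(W[...,0]-e[0])<40)&(W[...,1]-e[1]>30)&(W[...,1]-e[1]<70)
c=near&((H<6)|(H>174))&(S>120)&(z>30); print('cap',c.sum(),W[c].mean(0),rect(W[c]))
st=near&(abs(H-12)<8)&(S>80)&(abs(z-24)<4)&(W[...,1]-e[1]<42); print('stock',st.sum(),W[st].mean(0),np.percentile(W[st][:,0],[2,98]))
r=(abs(z-20)<2.5)&(S<60)&(W[...,0]>e[0]+8)&(W[...,0]<670); q=W[r]
E_=np.array([(np.percentile(q[abs(q[:,1]-y)<2.5][:,0],3),y) for y in np.arange(e[1]-50,e[1]+250,5) if (abs(q[:,1]-y)<2.5).sum()>8])
f=np.polyfit(E_[:,1],E_[:,0],1); print('rail x0 %.1f slope %.4f'%(f[1],f[0]),'at gauge',f[1]+f[0]*(e[1]+50))
def slope(v,lo,hi):
    pass
E
python3 m.py w3.png
```

```text
[ 627.66757131 -154.90299841   37.1088394 ] [5.63681694e-04 7.12870520e-01 7.01295414e-01 2.14443043e-04] [-0.30624454  0.1337379  -5.44196586] [-0.04351957 -0.03013348 -0.02880784] 0.27377014726079874
cap 2015 [ 629.05499258 -105.04646952   47.60786797] (array([ 629. , -105.5]), array([19.2, 19.3]), 43.8)
stock 608 [ 628.55156791 -121.8110511    26.04551012] [617.09027258 640.31238047]
rail x0 645.3 slope 0.0104 at gauge 644.2336008926605
```

>>> step_arm(plan="0 0 0.1 0 10;0 0.1 0.15 0 10;0 0.2 0.15 0 10;0 0.2 0.15 0 10")

```text
time_s: 5.75
eef_pos: [629.5, -155.1, 35.6]
ee_rot: [0.0, 0.713, 0.701, -0.0]
force: [-4.9, -0.7, 5.2]
grip_width: 0.272
```

>>> step_arm(plan="0 0.05 0 0 10;0 0.1 0 0 10;0 0.1 0 0 10")

```text
time_s: 6.05
eef_pos: [630.3, -155.1, 35.6]
ee_rot: [0.0, 0.713, 0.701, -0.0]
force: [-6.4, 0.9, 7.0]
grip_width: 0.279
```

>>> step_arm(plan="0.7 0 -0.03 0 10;1.4 0 -0.05 0 10;2.1 0 -0.05 0 10;2.8 0 -0.05 0 10;3.5 0 -0.05 0 10;4 0 -0.05 0 10;4.4 0 -0.05 0 10;4.4 0 -0.05 0 10")

```text
time_s: 6.85
eef_pos: [631.3, -110.1, 35.6]
ee_rot: [0.0, 0.713, 0.702, 0.0]
force: [-1.0, -1.1, 4.3]
grip_width: 0.275
```

```bash
python3 m.py w4.png
```

```text
[ 631.28809897 -110.10917785   35.57163778] [1.30263316e-04 7.12654431e-01 7.01515210e-01 2.35736916e-04] [-1.04850635 -1.11480456  4.25918275] [-0.17738914  0.18004981  0.10026879] 0.27496407069717416
cap 2024 [632.5151531  -60.18571389  46.02842143] (array([632.4, -60.5]), array([19. , 19.4]), 13.3)
stock 605 [632.04290558 -77.02393921  24.43397789] [620.62106816 643.82357843]
rail x0 644.7 slope -0.0111 at gauge 645.3938815705775
```

View pics/w4.png

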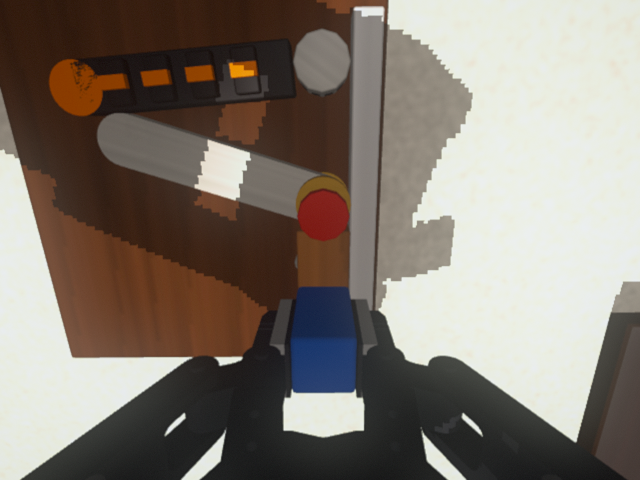

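The blade (115,130) is just short of the black bar (75,85), and the stock is along the rail. Pushing home.

>>> step_arm(plan="0.5 0.03 0 0 10;1 0.06 0 0 10;1.5 0.06 0 0 10;2 0.06 0 0 10;2.4 0.06 0 0 10;2.6 0.06 0 0 10;2.6 0.06 0 0 10")

```text
time_s: 7.6
eef_pos: [631.7, -85.8, 35.6]
ee_rot: [0.0, 0.713, 0.701, -0.001]
force: [-6.5, -8.2, 7.1]
grip_width: 0.276
```

>>> step_arm(plan="0.1 0 0 0 10;0.2 0.03 0 0 10;0.2 0.03 0 0 10")

```text
time_s: 7.9
eef_pos: [631.7, -84.5, 35.7]
ee_rot: [0.0, 0.713, 0.701, -0.002]
force: [-7.3, -10.5, 7.9]
grip_width: 0.273
```

>>> step_arm(plan="0.05 0 0 0 10;0.1 0 0 0 10;0.1 0 0 0 10")

```text
time_s: 8.2
eef_pos: [631.7, -83.6, 35.7]
ee_rot: [0.0, 0.713, 0.701, -0.002]
force: [-7.5, -11.6, 8.3]
grip_width: 0.272
```

```bash
python3 m.py w5.png
```

```text
[631.73252582 -83.56242849  35.69014563] [ 2.14433016e-04  7.12874400e-01  7.01290001e-01 -1.54191085e-03] [ -7.48583021 -11.55909457   8.29729829] [-1.71585809  1.37122006  0.23039175] 0.27249992468301926
cap 2022 [632.89244397 -33.61362025  46.00911695] (array([632.9, -34. ]), array([19.1, 19.3]), 11.6)
stock 586 [632.20956668 -50.5242131   24.52099552] [621.06625848 643.83259164]
rail x0 644.8 slope -0.0207 at gauge 645.5176521345905
```

View pics/w5.png

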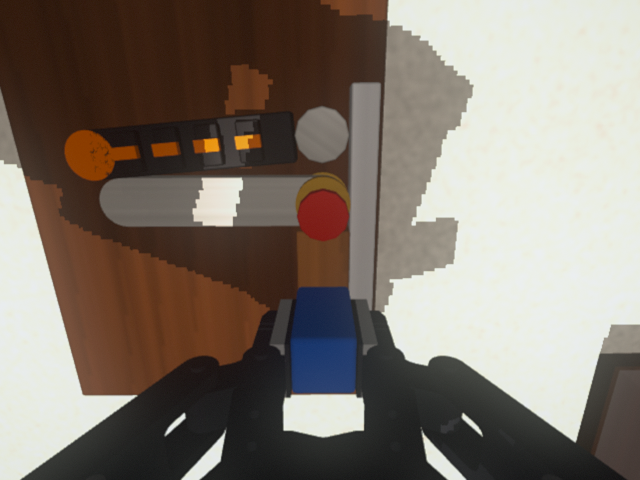

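The blade (210,200) nearly touches the bar, with the nose about 4 mm short of the post. I ease the down and side load, then continue.

>>> step_arm(plan="0 -0.02 -0.08 0 10;0.1 -0.02 -0.08 0 10;0.15 -0.02 -0.08 0 10;0.15 -0.02 -0.08 0 10")

```text
time_s: 8.65
eef_pos: [631.7, -80.6, 35.6]
ee_rot: [-0.001, 0.713, 0.701, -0.001]
force: [-4.1, -5.4, 2.2]
grip_width: 0.272
```

>>> step_arm(plan="0.05 0 0 0 10;0.1 0 0 0 10;0.1 0 0 0 10")

```text
time_s: 8.95
eef_pos: [631.7, -79.7, 35.7]
ee_rot: [-0.0, 0.713, 0.701, -0.001]
force: [-4.0, -5.3, 2.1]
grip_width: 0.273
```

>>> step_arm(plan="0.05 0 0 0 10;0.1 0 0 0 10;0.1 0 0 0 10")

```text
time_s: 9.25
eef_pos: [631.7, -78.7, 35.6]
ee_rot: [-0.001, 0.713, 0.701, -0.001]
force: [-5.4, -6.0, 1.5]
grip_width: 0.279
```

>>> step_arm(plan="0.04 0 0 0 10;0.08 0 0 0 10;0.08 0 0 0 10")

```text
time_s: 9.55
eef_pos: [631.7, -77.9, 35.7]
ee_rot: [-0.0, 0.713, 0.701, -0.001]
force: [-3.3, -5.6, 1.4]
grip_width: 0.276
```

```bash
python3 m.py w6.png
```

```text
[631.70481882 -77.8771581   35.65212511] [-4.99791504e-04  7.12832721e-01  7.01333444e-01 -8.13967606e-04] [-3.33097345 -5.63988213  1.43640433] [-0.94050286  0.70037453  0.07756106] 0.2759714553552094
cap 2026 [632.92877846 -27.97897463  46.03681759] (array([632.8, -28.4]), array([19.1, 19.4]), 17.0)
stock 603 [632.28432446 -44.87099652  24.53690774] [621.0548669  643.85256433]
rail x0 644.7 slope -0.0265 at gauge 645.4073572795321
```

View pics/w6.png

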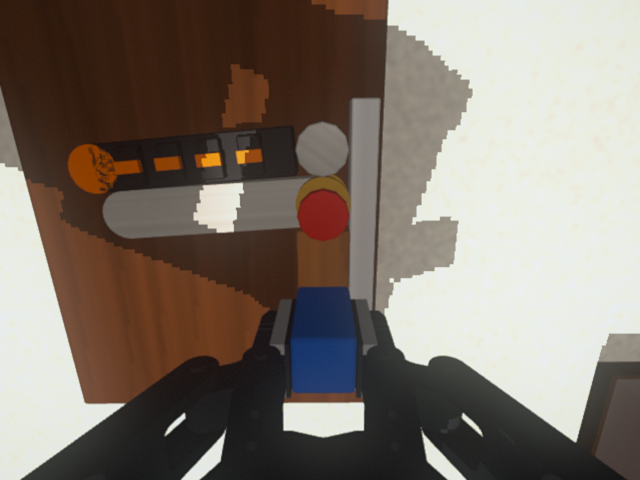

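The blade (200,210) now lies parallel to the bar. The nose is about to meet the post.

>>> step_arm(plan="0.04 0 0 0 10;0.08 0 0 0 10;0.08 0 0 0 10")

```text
time_s: 9.9
eef_pos: [631.7, -77.4, 35.7]
ee_rot: [-0.0, 0.713, 0.701, -0.001]
force: [-4.7, -6.8, 1.0]
grip_width: 0.276
```

>>> step_arm(plan="0.04 0 0 0 10;0.08 0 0 0 10;0.08 0 0 0 10")

```text
time_s: 10.2
eef_pos: [631.8, -77.3, 35.8]
ee_rot: [0.0, 0.713, 0.701, -0.001]
force: [-4.7, -10.1, 2.4]
grip_width: 0.277
```

Home: the push rose without motion (TCP y −77.3). I relax the load, release, rise, shift over the cap and shut the fingers.

>>> step_arm(plan="-0.08 -0.04 0 0 10;-0.12 -0.06 0 0 10;-0.12 -0.06 0 0 10")

```text
time_s: 10.5
eef_pos: [631.6, -77.4, 35.7]
ee_rot: [-0.0, 0.713, 0.701, -0.0]
force: [-0.4, -5.7, -0.6]
grip_width: 0.275
```

>>> step_arm(plan="0 0 0 0 35;0 0 0 0 50;0 0 0 0 50;0 0 -1.5 0 50;0 0 -4 0 50;0 0 -6 0 50;2.5 0 -6 0 0;5 0 -6 0 0;5 0.05 -6 0 0;5 0.05 -6 0 0")

```text
time_s: 11.5
eef_pos: [633.3, -27.1, 97.1]
ee_rot: [0.0, 0.713, 0.702, 0.0]
force: [0.4, 1.0, -0.1]
grip_width: -0.0
```

```bash
python3 - <<'E'
from h import *
s=readout.sense();e=s['eef_pos'];print(e,s['ee_rot'],s['force'],s['grip_width'])
for n in ('top','side'):
    p,h,W,i=cloud(n,n+'7.png'); H,S=h[...,0],h[...,1]; z=W[...,2]
    a=(W[...,0]>560)&(W[...,0]<680)&(W[...,1]>-150)&(W[...,1]<20)
    for nm,m in (('cap',((H<6)|(H>174))&(S>120)&(abs(z-45.5)<5)),('post',(abs(H-112)<14)&(S>100)&(abs(z-69)<4))):
        m=m&a
        if m.sum()>5: print(n,nm,m.sum(),W[m].mean(0),rect(W[m]))
    if n=='side':
        c=pix(i,[610,-20,20])[0].astype(int); print(c)
        b=cv2.cvtColor(p,cv2.COLOR_RGB2BGR); x,y=c; cv2.imwrite('pics/crop7.png',cv2.resize(b[max(0,y-60):y+60,max(0,x-80):x+80],None,fx=5,fy=5,interpolation=cv2.INTER_CUBIC))
E
```

```text
[633.31595281 -27.05001892  97.05182634] [4.89310647e-04 7.12578786e-01 7.01591882e-01 2.56705900e-04] [ 0.4005564   0.95216288 -0.12738399] -9.103526021146851e-08
side cap 37 [631.7841641  -26.96511644  43.26257366] (array([632.8, -27.8]), array([14.1, 18.9]), 16.7)
side post 70 [630.37077916 -75.77305932  66.81268448] (array([630.1, -76.1]), array([20.6, 25.5]), 0.9)
[254 223]
```

View pics/crop7.png

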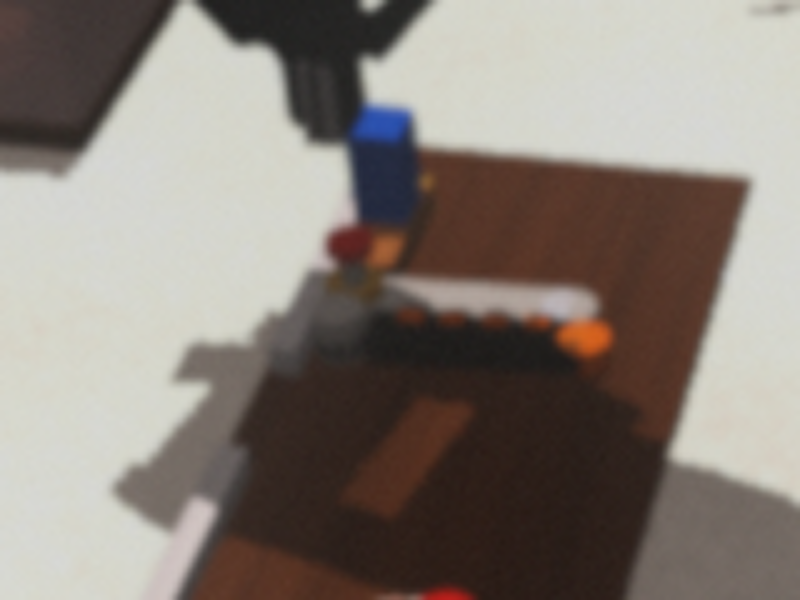

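The gauge sits home with the blade against the black bar (crop: cap (350,240), bar (470,320)). Pressing the cap.

>>> step_arm(plan="0 0 2 0 0;0 0 4 0 0;0 0 4.8 0 0;0 0 5.1 0 0;0 0 5.2 0 0;0 0 5.3 0 0;0 0 5.3 0 0")

```text
time_s: 12.3
eef_pos: [633.3, -27.8, 44.7]
ee_rot: [0.001, 0.713, 0.701, 0.0]
force: [-4.0, -0.5, 7.6]
grip_width: -0.002
```

>>> step_arm(plan="0 0 0.1 0 0;0 0 0.2 0 0;0 0 0.2 0 0")

```text
time_s: 12.6
eef_pos: [633.3, -27.8, 42.8]
ee_rot: [0.001, 0.713, 0.701, 0.0]
force: [-4.5, -0.5, 7.7]
grip_width: -0.005
```

>>> step_arm(plan="0 0 0.1 0 0;0 0 0.2 0 0;0 0 0.2 0 0")

```text
time_s: 12.9
eef_pos: [633.3, -27.8, 40.9]
ee_rot: [0.001, 0.713, 0.701, 0.0]
force: [-5.0, -0.9, 6.9]
grip_width: 0.002
```

Sinking steadily at about 8 N.

>>> step_arm(plan="0 0 0.1 0 0;0 0 0.2 0 0;0 0 0.2 0 0")

```text
time_s: 13.2
eef_pos: [633.3, -27.8, 38.8]
ee_rot: [0.001, 0.713, 0.701, 0.0]
force: [-3.8, -1.0, 7.6]
grip_width: 0.003
```

>>> step_arm(plan="0 0 0.1 0 0;0 0 0.2 0 0;0 0 0.2 0 0")

```text
time_s: 13.5
eef_pos: [633.3, -27.8, 36.8]
ee_rot: [0.0, 0.713, 0.701, 0.0]
force: [-5.0, 0.0, 7.8]
grip_width: 0.002
```

>>> step_arm(plan="0 0 0.1 0 0;0 0 0.15 0 0;0 0 0.15 0 0")

```text
time_s: 13.8
eef_pos: [633.3, -27.8, 35.4]
ee_rot: [0.001, 0.713, 0.701, 0.0]
force: [-5.1, -0.2, 8.1]
grip_width: 0.0
```

>>> step_arm(plan="0 0 0.1 0 0;0 0 0.15 0 0;0 0 0.15 0 0")

```text
time_s: 14.1
eef_pos: [633.3, -27.8, 34.0]
ee_rot: [0.001, 0.713, 0.701, 0.0]
force: [-5.8, -0.3, 9.3]
grip_width: -0.0
```

>>> step_arm(plan="0 0 0.1 0 0;0 0 0.15 0 0;0 0 0.15 0 0")

```text
time_s: 14.4
eef_pos: [633.5, -27.7, 33.0]
ee_rot: [0.001, 0.713, 0.701, 0.0]
force: [-7.1, 1.2, 11.7]
grip_width: -0.0
```

>>> step_arm(plan="0 0 0.05 0 0;0 0 0.1 0 0;0 0 0.1 0 0")

```text
time_s: 14.7
eef_pos: [633.6, -27.7, 32.4]
ee_rot: [0.001, 0.713, 0.701, 0.0]
force: [-6.8, -0.0, 15.1]
grip_width: 0.003
```

>>> step_arm(plan="0 0 0.05 0 0;0 0 0.08 0 0;0 0 0.08 0 0;0 0 0.08 0 0")

```text
time_s: 15.1
eef_pos: [633.7, -27.7, 32.1]
ee_rot: [0.001, 0.713, 0.701, 0.0]
force: [-8.7, 0.6, 18.7]
grip_width: 0.002
```

>>> step_arm(plan="0 0 -0.5 0 0;0 0 -2 0 0;0 0 -5 0 0;0 0 -6.4 0 0;-2.5 0 -6.4 0 0;-5 0 -6.4 0 30;-5 0 -6.4 0 50;-5 0 -6.4 0 50;-5 0 -6.4 0 50")

```text
time_s: 16.0
eef_pos: [632.3, -76.5, 92.9]
ee_rot: [-0.0, 0.713, 0.701, 0.0]
force: [0.0, 0.4, 0.2]
grip_width: 0.498
```

```bash
python3 - <<'E'
from h import *
s=readout.sense();e=s['eef_pos'];print(e,s['ee_rot'],s['force'],s['grip_width'])
p,h,W,i=cloud('wrist','w8.png'); H,S=h[...,0],h[...,1]; z=W[...,2]
a=(W[...,0]>500)&(W[...,0]<680)&(W[...,1]>-150)&(W[...,1]<20)
for nm,m in (('cap',((H<6)|(H>174))&(S>120)&(z>25)),('post',(abs(H-112)<14)&(S>100)&(abs(z-69)<4))):
    m=m&a
    if m.sum()>5: print(nm,m.sum(),np.median(W[m],0),rect(W[m]))
E
```

```text
[632.2806549  -76.50844474  92.92391032] [-3.60347928e-05  7.12708226e-01  7.01460601e-01  9.16729781e-05] [0.03341182 0.43965644 0.16302232] 0.49841247496268154
cap 896 [631.80447344 -27.72050173  32.59210108] (array([631.8, -28. ]), array([18.7, 18.7]), 45.7)
post 1932 [631.67656177 -76.32567012  69.36257361] (array([631.5, -77.4]), array([22.8, 23.9]), 0.4)
```

View pics/w8.png

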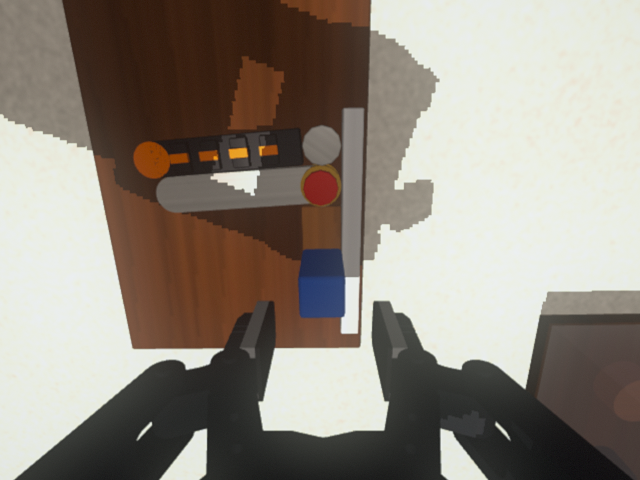

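The cap (322,187) is down about 13 mm and stays, with the gauge still home. Regrasp, 1 mm to the −x side, draw back and lift.

>>> step_arm(plan="0 -0.15 2 0 50;0 -0.15 4 0 50;0 -0.15 5.2 0 50;0 -0.15 5.7 0 50;0 -0.15 5.7 0 50;0 -0.15 5.7 0 10;0 -0.15 5.7 0 10;0 -0.15 5.7 0 10;0 -0.15 5.7 0 10")

```text
time_s: 16.95
eef_pos: [631.3, -77.4, 36.9]
ee_rot: [0.001, 0.713, 0.701, 0.0]
force: [-0.2, -0.9, 5.9]
grip_width: 0.274
```

>>> step_arm(plan="-0.2 -0.05 -0.02 0 10;-0.8 -0.2 -0.05 0 10;-2 -0.4 -0.1 0 10;-3.5 -0.4 -1 0 10;-3.5 -0.4 -4 0 10;-3.5 -0.4 -7 0 10;-3.5 -0.4 -9 0 10;-3.5 -0.4 -9 0 10")

```text
time_s: 17.75
eef_pos: [627.0, -113.7, 128.5]
ee_rot: [0.002, 0.713, 0.701, 0.001]
force: [-0.1, 0.3, -4.6]
grip_width: 0.276
```

```bash
python3 - <<'E'
from h import *
import numpy as np
s=readout.sense();e=s['eef_pos'];print(e,s['ee_rot'],s['force'],s['grip_width'])
p,h,W,i=cloud('wrist','w9.png'); H,S=h[...,0],h[...,1]; z=W[...,2]
c=((H<6)|(H>174))&(S>120)&(abs(W[...,0]-e[0])<40)&(W[...,1]>e[1])&(W[...,1]<e[1]+80)&(z>80); print('cap',c.sum(),W[c].mean(0))
p,h,W,i=cloud('top'); H,S=h[...,0],h[...,1]; z=W[...,2]; V,U=np.mgrid[0:480,0:640]
def fitang(q):
    l=cv2.fitLine(q[:,:2].astype(np.float32),cv2.DIST_HUBER,0,.01,.01).ravel(); d=l[:2]*(-1 if l[0]>0 else 1)
    return np.degrees(np.arctan2(d[1],d[0])),l[2:]
for nm,y0,y1 in (('ref',-60,30),('adj',100,225)):
    b=(W[...,1]>y0)&(W[...,1]<y1)
    m=b&(z>14)&(z<30)&(W[...,0]>500)&(W[...,0]<642); print(nm,'bar+post',m.sum(),fitang(W[m]))
    q=W[b&(z>14)&(z<40)&(W[...,0]<642)]
    tip=b&(S>150)&((H<8)|(H>172) if nm=='adj' else abs(H-15)<8)&(z>10)&(z<30)
    t=W[tip]; t=t[t[:,0]<t[:,0].min()+22]; print('tip',len(t),t.mean(0))
    g=b&(abs(z-28)<2.5)&(W[...,0]>618)&(W[...,0]<645)&(S<60); print('post',g.sum(),rect(W[g]))
E
```

```text
[ 626.97183204 -113.72040314  128.51409553] [2.18825493e-03 7.13222050e-01 7.00934397e-01 7.00222039e-04] [-0.12548693  0.3406696  -4.6095656 ] 0.27593741641230873
cap 1654 [626.94848046 -63.81519198 121.79581144]
ref bar+post 219 (np.float32(175.64166), array([608.6098   ,  -4.2843504], dtype=float32))
tip 9 [535.96528752  22.30237476  11.4650632 ]
post 54 (array([631.5,  -4.1]), array([20.2, 17.7]), 14.7)
adj bar+post 536 (np.float32(-148.84845), array([586.6396 , 170.21043], dtype=float32))
tip 65 [544.2063648  144.56231134  19.85722755]
post 66 (array([642.1, 168.1]), array([20.6, 79.8]), 17.0)
```

>>> step_arm(plan="3 0 0 0 10;6.5 0 0 0 10;10 0 0 0 10;13.5 0 0 0 10;16.2 0 0 0 10;16.5 0 0 0 10;16.5 0 0 0 10")

```text
time_s: 18.55
eef_pos: [628.1, 53.1, 124.0]
ee_rot: [-0.001, 0.713, 0.702, -0.001]
force: [0.9, -0.5, -4.5]
grip_width: 0.277
```

```bash
python3 - <<'E'
from h import *
s=readout.sense();e=s['eef_pos'];print(e,s['ee_rot'],s['force'],s['grip_width'])
p,h,W,i=cloud('wrist','w10.png'); H,S=h[...,0],h[...,1]; z=W[...,2]
c=((H<6)|(H>174))&(S>120)&(abs(W[...,0]-e[0])<40)&(W[...,1]>e[1])&(W[...,1]<e[1]+80)&(z>80); print('cap',c.sum(),W[c].mean(0))
q=W[(abs(z-20)<2.5)&(S<60)&(W[...,0]>640)&(W[...,0]<670)&(W[...,1]>60)]
E_=np.array([(np.percentile(q[abs(q[:,1]-y)<2.5][:,0],3),y) for y in np.arange(60,240,5) if (abs(q[:,1]-y)<2.5).sum()>8])
f=np.polyfit(E_[:,1],E_[:,0],1); print('rail slope %.4f'%f[0],'at',f[1]+f[0]*(e[1]+50),np.percentile(q[:,1],[1,99]))
g=(abs(z-28)<2.5)&(W[...,0]>615)&(W[...,0]<648)&(W[...,1]>170)&(W[...,1]<225)&(S<60); print('post',g.sum(),rect(W[g]))
E
```

```text
[628.14582876  53.07304671 124.04256426] [-0.00102143  0.71251034  0.70165999 -0.0011099 ] [ 0.86804433 -0.4578171  -4.52603268] 0.2769780155975924
cap 1648 [629.32410225 101.4779394  119.99663714]
rail slope 0.0012 at 646.8878704998494 [ 73.20574816 202.5395664 ]
post 1027 (array([628.6, 192. ]), array([37. , 19.3]), 24.1)
```

View pics/w10.png

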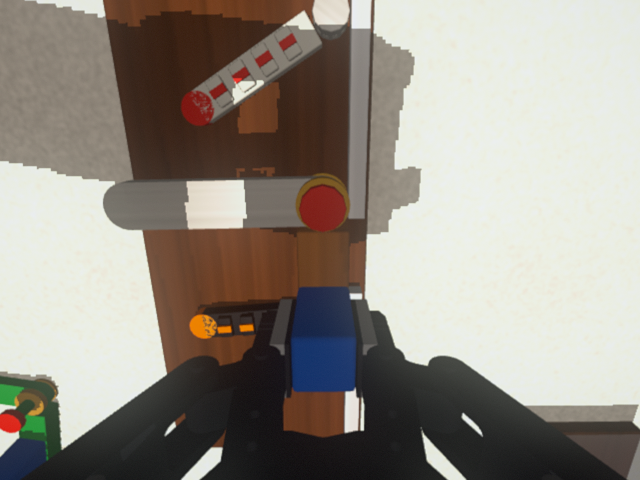

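The white bar (200,105)–(330,10) is clear of the blade (210,205), and the stock is 4 mm off the rail. Lowering.

>>> step_arm(plan="0 0 2 0 10;0 0 4.5 0 10;0 0 6.5 0 10;0 0 7.8 0 10;0 0 8.4 0 10;0 0 8.6 0 10;0 0 8.6 0 10")

```text
time_s: 19.3
eef_pos: [629.2, 52.6, 40.3]
ee_rot: [0.0, 0.713, 0.701, 0.0]
force: [-0.1, -1.0, -3.7]
grip_width: 0.271
```

>>> step_arm(plan="0 0.1 0.05 0 10;0 0.2 0.1 0 10;0 0.25 0.1 0 10;0 0.25 0.1 0 10")

```text
time_s: 19.7
eef_pos: [631.5, 52.8, 39.0]
ee_rot: [0.0, 0.713, 0.701, 0.0]
force: [-0.2, -0.4, -4.1]
grip_width: 0.277
```

```bash
python3 m.py w11.png
```

```text
[631.52712136  52.82145601  38.99456096] [1.52034798e-04 7.12882339e-01 7.01283633e-01 1.19760808e-04] [-0.16645645 -0.35324102 -4.12667534] [-0.06028267 -0.03778126  0.01204027] 0.2772113185268385
cap 1651 [632.36272215 102.15059659  34.58082759] (array([632.4, 101.9]), array([19.1, 18.9]), 72.4)
stock 936 [632.28359538  87.06253768  26.03906099] [620.96072    643.71705551]
rail x0 645.1 slope 0.0099 at gauge 646.1327041262416
```

>>> step_arm(plan="0 0 0.1 0 10;0 0.05 0.2 0 10;0 0.1 0.24 0 10;0 0.1 0.24 0 10")

```text
time_s: 20.15
eef_pos: [632.3, 52.8, 36.9]
ee_rot: [-0.0, 0.713, 0.701, -0.0]
force: [-4.7, -0.5, 4.0]
grip_width: 0.277
```

>>> step_arm(plan="0 0.05 0 0 10;0 0.1 0 0 10;0 0.1 0 0 10")

```text
time_s: 20.45
eef_pos: [633.1, 52.8, 36.9]
ee_rot: [-0.0, 0.713, 0.701, -0.0]
force: [-5.8, 0.0, 4.9]
grip_width: 0.272
```

>>> step_arm(plan="0.5 0.03 -0.03 0 10;1 0.03 -0.03 0 10;1.5 0.03 -0.03 0 10;2 0.03 -0.03 0 10;2.5 0.03 -0.03 0 10;3 0.03 -0.03 0 10;3 0.03 -0.03 0 10")

```text
time_s: 21.15
eef_pos: [633.4, 81.2, 37.2]
ee_rot: [0.0, 0.713, 0.701, -0.002]
force: [-9.1, -8.4, 7.0]
grip_width: 0.272
```

>>> step_arm(plan="0.4 0.02 0 0 10;0.8 0.04 0 0 10;1.2 0.04 0 0 10;1.6 0.04 0 0 10;2 0.04 0 0 10;2 0.04 0 0 10")

```text
time_s: 21.75
eef_pos: [633.6, 100.3, 37.2]
ee_rot: [0.0, 0.713, 0.701, -0.003]
force: [-12.7, -14.5, 9.5]
grip_width: 0.275
```

>>> step_arm(plan="0.3 0 0 0 10;0.6 0 0 0 10;0.9 0 0 0 10;1.2 0.02 0 0 10;1.2 0.02 0 0 10")

```text
time_s: 22.25
eef_pos: [633.8, 111.8, 37.3]
ee_rot: [-0.0, 0.713, 0.701, -0.004]
force: [-15.3, -16.7, 12.5]
grip_width: 0.27
```

>>> step_arm(plan="-0.05 -0.08 -0.08 0 10;0 -0.12 -0.12 0 10;0.15 -0.12 -0.12 0 10;0.3 -0.12 -0.12 0 10;0.3 -0.12 -0.12 0 10")

```text
time_s: 22.75
eef_pos: [633.6, 118.0, 37.3]
ee_rot: [-0.0, 0.713, 0.701, -0.001]
force: [-4.3, -2.0, -5.8]
grip_width: 0.275
```

```bash
python3 m.py w12.png
```

```text
[633.64355241 118.00439849  37.3408614 ] [-4.87892219e-04  7.12771461e-01  7.01395939e-01 -5.85619775e-04] [-4.32557953 -2.01972838 -5.78327869] [-0.57266259  0.75030186  0.08930873] 0.2746097712457515
cap 1641 [634.51185741 167.25574605  32.90338288] (array([634.5, 166.9]), array([18.7, 19.3]), 15.0)
stock 882 [634.25806613 152.05146042  24.60065203] [623.15660731 645.41154041]
rail x0 650.9 slope -0.0205 at gauge 647.425749364237
```

View pics/w12.png

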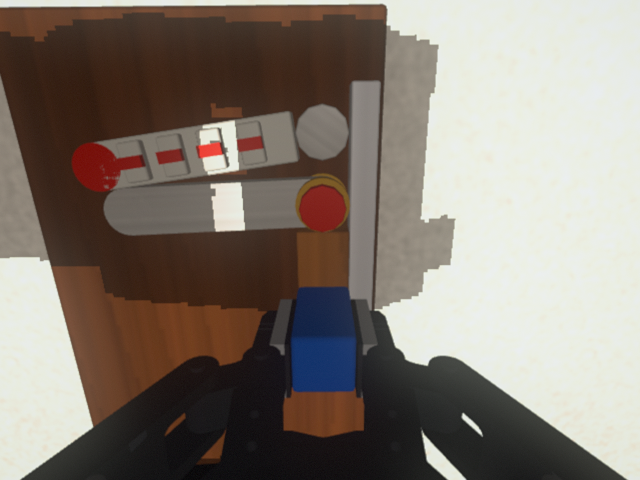

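The blade is turning the white bar, with about 8 mm left to the post. Continuing gently.

>>> step_arm(plan="0.15 0 0.05 0 10;0.3 0 0.05 0 10;0.45 0 0.05 0 10;0.55 0 0.05 0 10;0.55 0 0.05 0 10")

```text
time_s: 23.3
eef_pos: [633.7, 123.1, 37.2]
ee_rot: [-0.0, 0.713, 0.701, -0.001]
force: [-6.5, -2.9, -2.6]
grip_width: 0.271
```

>>> step_arm(plan="0.05 0 0 0 10;0.1 0 0 0 10;0.15 0 0 0 10;0.15 0 0 0 10")

```text
time_s: 23.7
eef_pos: [633.8, 124.5, 37.2]
ee_rot: [-0.0, 0.713, 0.701, -0.001]
force: [-6.3, -3.9, -3.2]
grip_width: 0.273
```

>>> step_arm(plan="0.05 0 0 0 10;0.1 0 0 0 10;0.1 0 0 0 10")

```text
time_s: 24.0
eef_pos: [633.8, 125.5, 37.2]
ee_rot: [-0.0, 0.713, 0.701, -0.001]
force: [-5.5, -4.2, -2.8]
grip_width: 0.273
```

>>> step_arm(plan="0.05 0 0 0 10;0.1 0 0 0 10;0.1 0 0 0 10")

```text
time_s: 24.3
eef_pos: [633.8, 125.8, 37.2]
ee_rot: [-0.0, 0.713, 0.701, -0.001]
force: [-5.8, -6.8, -2.8]
grip_width: 0.277
```

>>> step_arm(plan="0.05 0 0 0 10;0.1 0 0 0 10;0.1 0 0 0 10")

```text
time_s: 24.6
eef_pos: [633.8, 126.0, 37.3]
ee_rot: [0.0, 0.713, 0.701, -0.002]
force: [-7.3, -11.6, -2.4]
grip_width: 0.275
```

>>> step_arm(plan="0.04 0 0 0 10;0.08 0 0 0 10;0.08 0 0 0 10")

```text
time_s: 24.9
eef_pos: [633.8, 126.1, 37.4]
ee_rot: [0.001, 0.713, 0.701, -0.002]
force: [-7.7, -14.4, 0.0]
grip_width: 0.274
```

Home: the push rose to 14 N with no motion. Relax, release and withdraw.

>>> step_arm(plan="-0.08 -0.05 0.02 0 10;-0.15 -0.1 0.04 0 10;-0.15 -0.1 0.04 0 10")

```text
time_s: 25.2
eef_pos: [633.7, 126.0, 37.3]
ee_rot: [0.001, 0.713, 0.701, -0.0]
force: [-3.0, -8.1, -2.1]
grip_width: 0.275
```

>>> step_arm(plan="0 0 0 0 35;0 0 0 0 50;0 0 0 0 50;0 0 -2 0 50;0 0 -5 0 50;0 0 -8 0 50;0 0 -10 0 50;-2.5 -2 -12 0 50;-2.5 -2 -12 0 50;-2.5 -2 -12 0 50")

```text
time_s: 26.2
eef_pos: [613.2, 102.5, 157.6]
ee_rot: [0.0, 0.713, 0.701, 0.001]
force: [0.5, -0.1, -1.0]
grip_width: 0.498
```

```bash
python3 - <<'E'
from h import *
s=readout.sense();e=s['eef_pos'];print(e,s['force'],s['grip_width'])
p,h,W,i=cloud('wrist','w13.png'); H,S=h[...,0],h[...,1]; z=W[...,2]
def bar(y0,y1,m):
    b=m&(W[...,1]>y0)&(W[...,1]<y1)&(W[...,0]>500)&(W[...,0]<645)
    q=W[b]; l=cv2.fitLine(q[:,:2].astype(np.float32),cv2.DIST_HUBER,0,.01,.01).ravel(); d=l[:2]*(-1 if l[0]>0 else 1)
    return len(q),round(90-np.degrees(np.arctan2(-d[1],-d[0])),1),rect(q)   # angle from world -y to bar
print('black',bar(-40,30,(z>17)&(z<31)))
print('white',bar(182,225,(z>17)&(z<31)))
print('blade',bar(160,194,(abs(z-18)<1.5)&(S<70)))
for nm,m in (('cap',((H<6)|(H>174))&(S>120)&(z>28)&(W[...,0]>600)&(W[...,1]>120)),('post',(abs(H-112)<14)&(S>100)&(abs(z-69)<4)&(W[...,0]>600))):
    if m.sum()>5: print(nm,m.sum(),np.median(W[m],0),rect(W[m]))
E
```

```text
[613.15550223 102.52284604 157.57147814] [ 0.47683188 -0.117163   -1.03809979] 0.4975374874843369
black (1881, np.float32(85.7), (array([604.9, -14.1]), array([80.1, 51.5]), 0.6))
white (5249, np.float32(88.1), (array([584.4, 195.3]), array([120.3,  26.7]), 0.1))
blade (3681, np.float32(87.3), (array([583.9, 178.4]), array([99.1, 31.9]), 1.4))
cap 572 [633.80443561 174.87737607  31.66485307] (array([624.5, 185. ]), array([18.2, 46.8]), 42.9)
post 1192 [633.42954278 125.74387306  68.5406215 ] (array([633.5, 125.2]), array([23.8, 22.5]), 89.6)
```

View pics/w13.png

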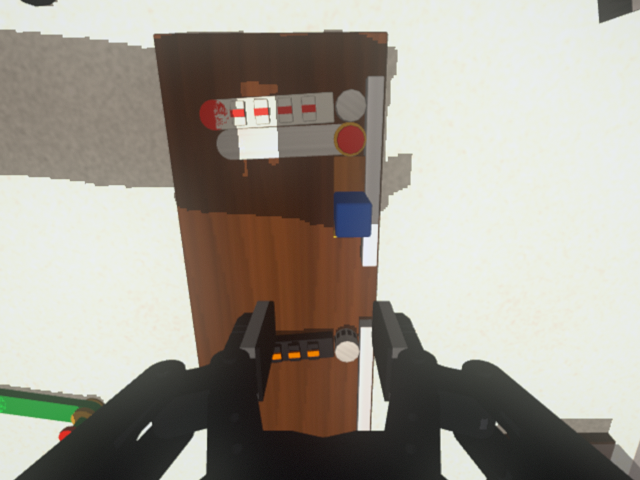

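The gauge is home beside the white bar, and the blade lies against it ((280,110) over (280,142)). I move the arm aside and compare the two bar angles in the top view.

>>> step_arm(plan="0 -4 -5 0 50;0 -8 -5 0 50;0 -12 -5 0 50;0 -16 -5 0 50;0 -20 -5 0 50;0 -24 -5 0 50;0 -25 -5 0 50;0 -25 -5 0 50")

```text
time_s: 27.05
eef_pos: [362.6, 107.0, 207.1]
ee_rot: [0.0, 0.713, 0.702, 0.0]
force: [1.1, -0.3, 0.5]
grip_width: 0.505
```

```bash
python3 - <<'E'
from h import *
for n in ('top','wrist','top'):
    p,h,W,i=cloud(n,n+'14.png'); H,S,Vv=h[...,0],h[...,1],h[...,2]; z=W[...,2]
    for nm,yp in (('black',-4.4),('white',199)):
        px=633.2+ (yp+4.4)*.0137
        near=(np.hypot(W[...,0]-px,W[...,1]-yp)<135)&(W[...,0]<px-20)
        for lo,hi in ((16,24),):
            m=near&(z>lo)&(z<hi)&(abs(W[...,1]-yp+0.0*z)<35)
            m&=(W[...,1]>yp-9-(px-W[...,0])*.09-3) if nm=='white' else True
            q=W[m]
            if len(q)<30: continue
            X=np.arange(px-98,px-25,6); c=[]
            for x in X:
                t=q[abs(q[:,0]-x)<3]
                if len(t)>4: c.append((x,(np.percentile(t[:,1],4)+np.percentile(t[:,1],96))/2,np.ptp(np.percentile(t[:,1],[4,96]))))
            c=np.array(c); f=np.polyfit(c[:,0],c[:,1],1); print(n,nm,len(q),'angle to world -y: %.2f'%(90-np.degrees(np.arctan(f[0]))),'y at post %.1f'%np.polyval(f,px),np.round(c[:,2],0))
        t=near&(S>140)&(z>12)&(z<26)&(W[...,0]<px-95)&(((H<6)|(H>174)) if nm=='white' else abs(H-15)<7)
        if t.sum()>5: print('  tip',t.sum(),W[t].mean(0),rect(W[t]),'ang %.2f'%np.degrees(np.arctan2(px-W[t][:,0].mean(),yp-W[t][:,1].mean())))
E
```

```text
top black 284 angle to world -y: 85.74 y at post -4.8 [20. 20. 18. 18. 17. 19. 21. 18. 19. 19. 17. 21. 18.]
  tip 90 [528.46323333 -10.97954757  19.2431509 ] (array([5.179e+02, 2.000e-01]), array([ 37.5, 150.6]), 4.7) ang 86.41
top white 299 angle to world -y: 85.33 y at post 198.9 [23. 22. 21. 23. 22. 22. 18. 19. 19. 18. 19. 17. 19.]
  tip 48 [528.90570825 192.40176929  20.29252198] (array([528.9, 192.6]), array([10.2, 19.7]), 0.6) ang 86.47
wrist black 1178 angle to world -y: 85.36 y at post -2.6 [20. 20. 19.  8. 19. 19. 18. 19. 20. 19. 19. 20. 12.]
  tip 280 [529.77883698 -10.55371924  18.83211803] (array([530.3, -12.1]), array([21. , 15.7]), 90.0) ang 86.59
wrist white 2023 angle to world -y: 86.08 y at post 197.6 [23. 23. 23. 24. 23. 22. 23. 22. 22. 22. 19. 22. 20.]
  tip 299 [531.13894575 192.66443936  19.92319544] (array([530.9, 193.3]), array([20.6, 12.2]), 86.3) ang 86.54
top black 275 angle to world -y: 86.12 y at post -5.2 [20. 20. 18. 19. 18. 20. 21. 18. 17. 19. 21. 21. 19.]
  tip 94 [528.77937071 -10.87858417  19.27865777] (array([520.6,  -3.7]), array([126.1,  36.1]), 86.8) ang 86.45
top white 292 angle to world -y: 85.67 y at post 198.2 [25. 22. 22. 23. 22. 22. 21. 20. 19. 18. 18. 17. 19.]
  tip 51 [528.94971282 192.51240035  19.74489699] (array([528.6, 192.5]), array([ 9.4, 20.2]), 1.0) ang 86.53
```

Both bars agree to within about 0.5° (tip method: 86.4–86.6 for each). Handing in.

```bash
python3 -c "
from rig import workorder; print(workorder.finish_job())"
```

```text
the job is handed in; nothing more can be done
None
```

The white bar now stands at the black bar's angle, and the locked gauge is lying home beside it. I handed the job in at about 27 s of the 72 s allowed.

- **Copying the angle:** I pushed the brown gauge home beside the black bar, where the push rose to about 10 N without motion. I then pressed the cap, which sank about 13 mm, wedged, and was pushed to 19 N. It stayed down.
- **Setting the white bar:** I pushed the locked gauge home beside the white bar. The push peaked at about 14 N at the post. Sliding along the rail, it rose for a moment to about 17 N along the rail and 15 N against it before I eased it off.
- **Angle check:** By tip and post position, both bars measured 86.4–86.6° to the robot's −y axis. Bar-edge fits gave 85.4–86.1° for the black bar and 85.3–86.1° for the white. Those fits disagree by up to 0.7° and not always in the same direction, which I put down to measurement noise. An earlier rough fit of 85.7° against 88.1° came from a mask that also took in other parts, so I left it out.
- **Touching other things:** I saw no sign of the robot touching either bar, and I never moved towards the loupe, screwdriver or watch. I did not check these three again at the end.

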